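# Clamp the jar, unscrew its tight cap and hold it above the mouth

### The arm

A 7-joint arm with a two-finger parallel gripper is mounted at the origin on the work surface. World frame = base frame: x ahead of the robot, y to its left, z up, the work surface at z = 0. Lengths are in mm, angles in rad, forces in N, time in s.
With the tool pointing down it reaches from about 425 to 950 mm from the base axis. Payload 4.7 kg.
Tool frame: the origin (TCP) lies midway between the tips of the shut fingers; the grasp point (between the pads) lies 19 mm behind it; z points along the fingers, x is the direction in which the jaws open and shut, and the axes are right-handed (so a half turn about z gives the same grasp; the last joint's range is limited). The gripper opens to 85 mm and grips with 20 to 120 N. Pads are 22 mm wide; open, the fingers measure 114 mm over their backs; the gripper's body (76 mm by 85 mm) begins 54 mm behind the grasp point. The pads swing forward as they close: fully open they stand 13 mm farther back than shut.
Start: joints at [1.315, 0.469, -0.049, 1.532, 0.024, 1.141, -0.082], TCP at [151.827, -657.721, 231.335] pointing down, gripper open.
Joint ranges: [-2.59, 2.59], [-0.33, 1.99], [-1.39, 1.29], [0.1, 2.45], [-1.04, 4.18], [0.21, 1.99], [-2.66, 2.66]. Speed limits (rad/s): [2.57, 2.57, 3.14, 3.14, 3.14, 3.14, 3.14].

### API

Orientations are given as a unit quaternion [x, y, z, w].
In Python, from rig import arm gives the robot as it stands. The module is installed in compiled form; this text tells all that it offers. Calls block until the motion is done:
- arm.reach(position, orientation): joint-space move of the TCP to a pose.
- arm.move_linear(position, orientation=None, vel=150, threshold=None): straight line of the TCP; orientation=None keeps the orientation; vel is the mean speed in mm/s. With threshold (N) it stops when the force on the tool has changed by that much, and returns True; else False.
- arm.goto_joints(angles): joint-space move.
- arm.grip(opening, newtons=None): finger opening in mm; newtons is the grip in N (None keeps the last); returns when the fingers have stopped.
- arm.dwell(seconds).
- arm.ik(position, orientation): joint angles nearest the present ones, or None.
- arm.sense(): the state.
- arm.get_image(name): name is "scene" or "top"; returns (picture, depth): 384x512x3 uint8, blue, green, red; 384x512 float32, mm along the optical axis (not along the pixel's ray), 0 where there is no reading.
- arm.camera_info(name): a dict with "fov_y" (degrees; the focal length in pixels is half the picture's height over the tangent of half this angle, whatever the lens; pixels are square), "cx", "cy" (the principal point, pixels), "T" (4x4, takes a point from camera to world coordinates). Camera axes: x right, y down, z forward; pixel columns grow to the right and rows downward; lengths in mm; the calibration is good to about 2 mm. A picture is of the moment at which its call begins. camera_info takes no time and is no camera call.
A pose or a line that the arm cannot do raises arm.IKError and nothing moves.
- arm.job_done(): hands the job in, once; it reports no verdict.
The state is a dict: "clock": time; "q": joint angles; "joint_velocities": joint speeds; "joint_efforts": joint torques, N m; "eef_pos": TCP position; "tool_rot": TCP orientation; "contact_force": force on the tool from outside, world axes, zero at the start; "ft_torque": the same for the moment, N m; "grip_width": finger opening in mm.
Only numpy, scipy, OpenCV 4.12 (cv2) and the standard library are available. Lean on these libraries where they do the work, as an engineer would, in place of code of your own. Each camera call takes 0.05 s, during which the arm holds its last target.

### The job

Brace the stoneware jar by turning the wing nut of the jar clamp clockwise until the jaw holds the jar firmly, then unscrew the jar's tight steel cap anticlockwise, the jar staying put in the clamp. Stop turning once the thread lets go, lift the cap straight up and finish while still holding it in the gripper, level and about 2 cm clear above the jar's mouth; put nothing down, and leave the other things on the sideboard where they are.

Things in the scene. Friction and masses are not known exactly. Their poses are not given: they have to be found in the camera images.
- clamp: jar clamp fixed on the sideboard: wooden board 245 x 100 x 12 mm, nut housing at one end, V-shaped aluminium jaw at the other. Origin on the sideboard under where the clamped jar's axis ends up; x points along the board from housing to V jaw, z up. The nut's axis is at x = -130 mm, the board spans x = -178 to +68 mm. Both jaws reach 52 mm above the sideboard, the housing 36 mm
- nut_grip (a point): grip point of the steel wing nut: on its vertical axis, 66 mm above the sideboard. The wings form one upright blade 52 mm long (along this point's x), 10 mm thick (along its y), from 48 to 78 mm above the sideboard; the housing's top lies 30 mm below this point
- wing_nut (a joint): turn of the wing nut in rad, growing clockwise seen from above: 0 fully open, end stop at 1.4. It starts between 0 and 0.2. Each rad moves the jaw 10 mm towards the jar; the pad meets the settled jar at about 0.9, then its spring loads up; from about 1.25 the jar is firmly held. It takes up to 0.5 N m and stays where it is left
- jaw_pad: rubber pad of the moving jaw, 44 mm wide, 36 mm tall, sprung (3.5 N per mm), moves along the clamp's x; same origin as the clamp while the nut reads 0 (pad face is 40 mm to its -x side)
- jar: loose round white stoneware jar, 62 mm across, standing on the clamp's board (12 mm above the sideboard) between the jaws with a few mm of play; straight wall to 66 mm, shoulder narrowing to a 40 mm neck at 79 mm, mouth at 98.5 mm. 0.45 kg. Origin under its centre, z up. Unless clamped it turns along with the cap
- jar_mouth (a point): centre of the jar's mouth, at the top of the neck, 98.5 mm above the jar's underside. A sprung rubber seal disc in the mouth pushes the cap up with about 15 N
- jar_side (a point): a point on the jar's plain round wall, 31 mm from its axis and 40 mm above its underside (no visible mark); moves as the jar turns
- cap: loose round ribbed steel screw cap, 56 mm across, 20 mm tall, 60 g, screwed tight on the jar (about 0.1 to 0.5 N m to turn). Origin at the centre of its lower rim (14.5 mm below the jar's mouth at the start), z up. Opens anticlockwise seen from above; the thread (see cap_edge) lifts it 2.5 mm per 55 degrees. Once free, the seal pushes it up another 1 to 2 mm and it lifts straight off
- cap_grip (a point): on the cap's axis, 13 mm above its lower rim, 7 mm below its top: the height to grip (any yaw). Gripper fingers may reach 20 mm below this point beside the cap
- cap_edge (a point): a point in the cap 20 mm from its axis, 10 mm above the lower rim (no visible mark). Its angle about the jar's z axis from the jar's x axis is the turn undone: 0 to 15 degrees at the start. The thread lets go at 59 degrees; the next of its three starts blocks at 106. So a turn of about 70 degrees from the start is right
- kahk_stamp: wooden kahk stamp, 60 mm wide foot, 66 mm tall, stands a hand's breadth from the clamp on the side away from the robot; origin under its centre. Bystander: leave alone
- tongs: pair of white plastic tongs lying flat, 210 mm long, 14 mm thick, on the robot's side of the clamp; origin midway along. Bystander: leave alone
- spice_jar: small ceramic jar with wooden lid, 48 mm across, 85 mm tall, free-standing past the V-jaw end of the clamp; origin under its centre. Bystander: leave alone
- bowl: blue glass bowl, 170 mm across, 65 mm tall, to the right; origin under its centre. Bystander: leave alone
- cookie_press: white plastic lever-action cookie press standing upright, 222 mm tall, to the left; origin under its barrel. Bystander: leave alone
Things that resemble listed ones, but are neither listed nor needed, are in the scene too. What is shaped like the jar but blue is not meant. What is meant by the cap is not green, and is the smaller of those in its own colour.

How it is judged (in metres and radians):
On the way, in this order (a step that is already met when the one before it is completed fails the run):
1. the nut is turned until the pad grips the jar (over 10 N), the cap still on (contact force between jaw_pad and jar above 10 N and z of cap in the frame of jar_mouth below -0.01 m), for 0.3 s.
2. with the jar still braced, the cap is off the thread and its rim has come up to the mouth (contact force between jaw_pad and jar above 8 N and z of cap in the frame of jar_mouth above 0 m), for 0.1 s.
At the end, for the whole second after the job is handed in: Gripper holds the cap, still, level (0.17 rad), lower rim 5 to 45 mm above the jar's mouth and within 15 mm of its axis, off the jar; the jar is upright on the clamp board, within 6 mm of its clamped place, pad pressing over 8 N (z of cap in the frame of jar_mouth between 0.005 and 0.045 m and horizontal distance between cap and jar_mouth below 0.015 m and angle between cap's own z axis and vertical below 0.17 rad and contact force between the fingers and cap above 2 N and contact force between cap and jar below 0.05 N and linear speed of cap below 0.02 m/s and contact force between jaw_pad and jar above 8 N and angle between jar's own z axis and vertical below 0.1 rad and horizontal distance between jar and clamp below 0.006 m and z of jar in the frame of clamp below 0.018 m); the arm keeps its last pose, push and grip.
It fails at once if the jar turns or comes along with the cap (a point on its wall moves over 22 mm; 30 degrees of turn) (distance of jar_side from where it was at the start of the episode above 0.022 m).
It fails at once if the cap is turned on beyond 120 degrees instead of stopping when the thread lets go (x of cap_edge in the frame of jar below -0.01 m).
It fails at once if a bystander is shifted by more than 30 mm (distance of any of kahk_stamp, tongs, spice_jar, bowl, cookie_press from where it was at the start of the episode above 0.03 m).
It also fails if it takes over 42 s, if anything falls off the work surface, if the arm or the gripper's body presses on something with over 40 N, if the wrist force passes 120 N, or if a joint passes its speed limit or range.

## Working session

There is one attempt and no reset: what is moved stays moved. The work goes in short steps, each a Python script; the robot and the scene stay as the last script left them, time stands still between calls to the robot, and variables do not carry over. Pictures are saved under pics/ and viewed, and the job is handed in when it is done.

```bash
mkdir -p pics
python3 - <<'E'
from rig import arm
import cv2,numpy as np
for n in("scene","top"):
    im,d=arm.get_image(n); cv2.imwrite(f"pics/{n}0.png",im); np.save(f"{n}_d.npy",d)
    print(n,arm.camera_info(n))
s=arm.sense();print(s)
E
```

```text
scene {'fov_y': 55.08089887536265, 'cx': 253.8605386598426, 'cy': 192.97311124458858, 'T': array([[-8.81272238e-01,  3.67127351e-01, -2.97618465e-01,
         8.81170191e+02],
       [ 4.72396580e-01,  7.03150875e-01, -5.31432327e-01,
         5.68188158e+02],
       [ 1.41673416e-02, -6.08930501e-01, -7.93097050e-01,
         9.61655183e+02],
       [ 0.00000000e+00,  0.00000000e+00,  0.00000000e+00,
         1.00000000e+00]])}
top {'fov_y': 52.79082563733737, 'cx': 265.37165481518565, 'cy': 188.31153138253202, 'T': array([[-1.97291228e-02, -9.93543119e-01,  1.11726594e-01,
         4.30677849e+02],
       [-9.99729679e-01,  2.09790253e-02,  1.00224714e-02,
        -1.00364298e+01],
       [-1.23016725e-02, -1.11498657e-01, -9.93688441e-01,
         1.07430239e+03],
       [ 0.00000000e+00,  0.00000000e+00,  0.00000000e+00,
         1.00000000e+00]])}
{'clock': 0.1, 'q': array([ 1.31511057,  0.46937729, -0.04859175,  1.53356567,  0.02410445,
        1.14100651, -0.08229902]), 'joint_velocities': array([-1.16481459e-05, -1.14756608e-03,  1.10230920e-03, -3.16353403e-03,
        5.32546687e-04, -7.29171913e-05, -4.96244090e-04]), 'joint_efforts': array([ 5.16854725e-04, -5.11515176e+01, -4.69408790e-02, -2.38390321e+01,
        1.08155835e-02,  4.38929186e-03,  1.01874537e-05]), 'eef_pos': array([ 151.66444759, -657.2043008 ,  230.35895356]), 'tool_rot': array([ 7.82583496e-01, -6.22545009e-01, -7.13403497e-04, -5.24643005e-04]), 'contact_force': array([-0.4801045 ,  0.75662612, -0.08681174]), 'ft_torque': array([ 0.00573639, -0.02763887,  0.03357026]), 'grip_width': 85.37609160621206}
```

View pics/scene0.png

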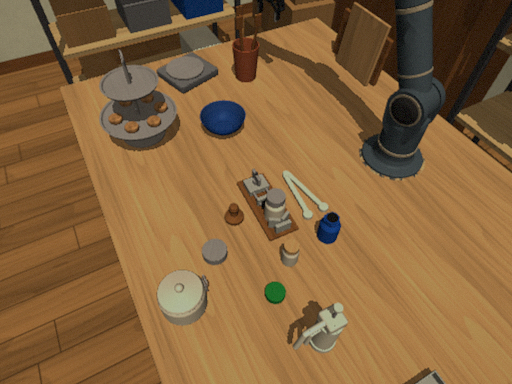

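View pics/top0.png

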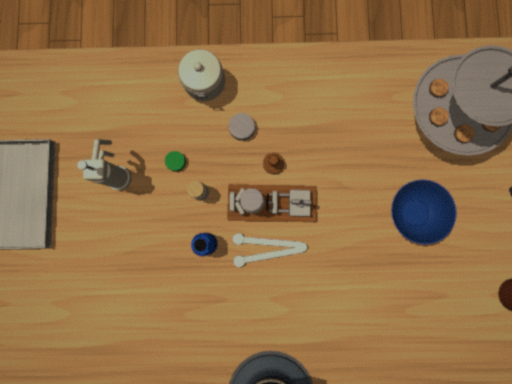

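The top view shows the clamp board at about (228–316, 185–221). The jar with its grey cap is at (251,202) and the wing nut at about (300,203). The larger grey cap decoy at (242,127) and the green cap at (176,161) are not meant. In the scene view the cap is at (276,198) and the wing nut at (256,178). Next I'll zoom in.

```bash
cat > h.py <<'E'
import cv2,numpy as np
from rig import arm
def ray(n,u,v):
    c=arm.camera_info(n);f=192/np.tan(np.radians(c["fov_y"]/2));T=c["T"]
    d=T[:3,:3]@np.array([(u-c["cx"])/f,(v-c["cy"])/f,1]);return T[:3,3],d
def onz(n,u,v,z):
    o,d=ray(n,u,v);return o+d*(z-o[2])/d[2]
def pts(n,d):
    c=arm.camera_info(n);f=192/np.tan(np.radians(c["fov_y"]/2));T=c["T"]
    v,u=np.mgrid[:384,:512]
    P=np.stack([(u-c["cx"])/f*d,(v-c["cy"])/f*d,d],-1)
    return P@T[:3,:3].T+T[:3,3]
E
python3 - <<'E'
from h import *
a=cv2.imread("pics/top0.png")[170:235,215:330];cv2.imwrite("pics/tz.png",cv2.resize(a,None,fx=6.5,fy=6.5,interpolation=cv2.INTER_CUBIC))
a=cv2.imread("pics/scene0.png")[155:250,225:340];cv2.imwrite("pics/sz.png",cv2.resize(a,None,fx=6,fy=6,interpolation=cv2.INTER_CUBIC))
P=pts("top",np.load("top_d.npy"));np.set_printoptions(linewidth=250)
print(P[180:226:2,226:320:4,2].round().astype(int))
E
```

```text
[[ -1   2   1   1  -2   0  -3   3   0   2  -1   1  -2  -3  -1   0   1  -1  -1   0   3  -1  -2   2]
 [  0   1   1  -3  -6  -1   4   1  -1   0   2  -2  -6  -1   1   3   1  -1  -3   2  -1  -1   2  -2]
 [ -1  -1   3   2   3   4   1  -2   0   1  -1  -1  -5   1   1   4   5   3   1   0   4   0   4  -1]
 [  1  12  10  13  13  14   9  10  14  15  11  10  13  13  15  13  14  13  13  13  14   8  10   4]
 [  3  11  11  13  14  17  12  13  14  13  11  12  12  11  13  12  12  10  12  12  14  15  14  -2]
 [  0  13  12  15  52 117 117 120  17  14  15  15  12  15  15  11  34  33  35  36  37  13  14   0]
 [  1  47  44   9  51 114 119 114 119  12  12  12  49  15  11  12  37  32  36  35  35  33  10   3]
 [  4  49  45  52 117 119 116 116 114  13  11  29  46  31  33  31  38  35  36  36  35  34  14  -2]
 [ -4  48  46  57 117 116 119 117 116  82  14  14  46  11  11  14  34  35  38  35  39  36  12   1]
 [  3  51  44  54 119 117 120 115 115 117  11  12  49  14  14  13  37  35  40  36  38  32  11  -3]
 [  0  46  43  54 116 116 116 118 119 119  13  15  49  12  11  15  36  77  80  85  77  75  16  -1]
 [  0  49  
[... 477 characters left out ...]
4  -2]
 [ -4  13  15  13  52  11  79  75  29  15   9  11  46  25  28  30  34  38  36  35  38  10  14  -1]
 [  2  13   8   9  31  14  14  13  10  13  11  13   9  12  12  13  34  35  35  36  35   8  13  -2]
 [ -1  10  10  12  16  12  14  11  14  15  16  15  10  12  11  11  12  16  16  12  19  13  13   2]
 [  3  12  15  10  12  14  12  13  11  10  13  11  12  15  12  12  13   8  11  12  12  11  17  -1]
 [  2  12  14  12   6  10  14  10  10  10  12  11  11  10   9   9  12  15  10  15  14  13  10  -4]
 [  3   1  -2   1  -1  -2   2  -1  -1  -3  -4   1  -1   2   0  -2   5   0   1   1   1  -6  -1   2]
 [  1  -2   5  -1  -6   1  -1  -1   1   2  -1   3   1  -1  -2  -1  -2  -1  -2  -2   0  -4   3   0]]
```

View pics/tz.png

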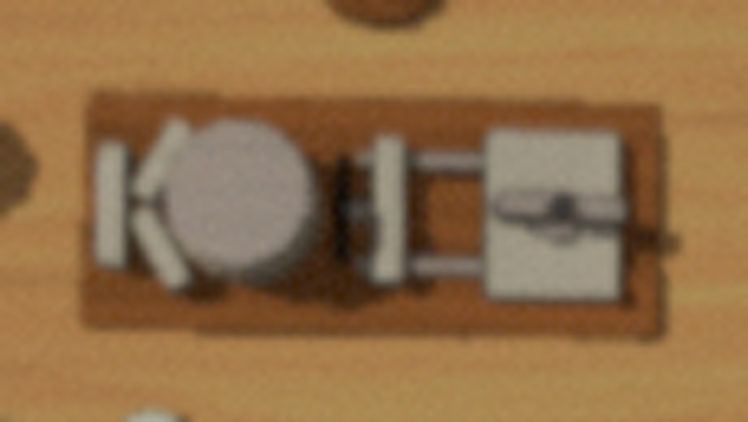

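View pics/sz.png

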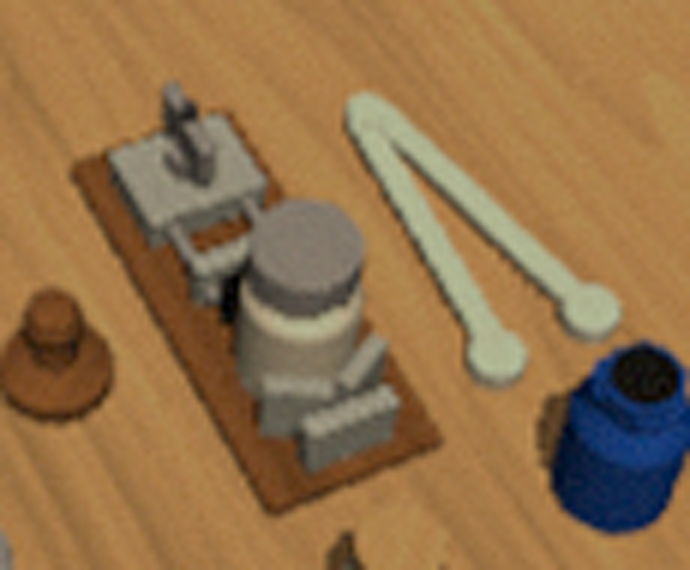

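Cap top reads about 117 mm, against 116 expected. The blade top reads about 78, the housing 36 and the board 12, so all heights agree. The blade lies nearly along the board. Next I'll measure the board axis, the nut axis, the blade yaw and the cap centre.

```bash
python3 - <<'E'
from h import *
for n,roi in(("top",(170,235,215,330)),("scene",(150,250,225,340))):
    d=np.load(n+"_d.npy");im=cv2.imread(f"pics/{n}0.png");P=pts(n,d)
    R=np.zeros(d.shape,bool);R[roi[0]:roi[1],roi[2]:roi[3]]=1;R&=d>0
    z=P[...,2]
    # board by depth
    # lower the plane: region above 6mm
    m=(R&(z>6)&(z<140)).astype(np.uint8)
    nl,l,st,_=cv2.connectedComponentsWithStats(m);k=1+np.argmax(st[1:,4])
    if n=="top":
        rb=cv2.minAreaRect(np.argwhere(l==k)[:,::-1].astype(np.float32));bx=cv2.boxPoints(rb)
        W=np.array([onz(n,u,v,12) for u,v in bx]);print("board px",rb,"\n",W.round(1),"sides",np.linalg.norm(W[1]-W[0]),np.linalg.norm(W[2]-W[1]),"centre",W.mean(0))
    m=((z>110)&(z<125)&R).astype(np.uint8)
    c=max(cv2.findContours(m,0,1)[0],key=cv2.contourArea)
    W=np.array([onz(n,u,v,116)[:2] for u,v in c[:,0]],np.float32);print(n,"cap",cv2.minEnclosingCircle(W),P[m>0].mean(0))
    uv=np.argwhere(m)[:,::-1].mean(0);print(" centroid px",uv,onz(n,*uv,116))
E
python3 - <<'E'
from h import *
n="top";d=np.load("top_d.npy");P=pts(n,d)
v,u=np.mgrid[:384,:512]
m=(P[...,2]>68)&(P[...,2]<95)&(u>280)&(u<325)&(v>185)&(v<225)
uv=np.argwhere(m)[:,::-1]
W=np.array([onz(n,a,b,78)[:2] for a,b in uv],np.float32)
print(len(uv),uv.min(0),uv.max(0),cv2.minAreaRect(W),W.mean(0),P[m].mean(0))
print(P[195:212,286:318,2].round().astype(int))
n="scene";d=np.load("scene_d.npy");P=pts(n,d)
m=(P[...,2]>55)&(P[...,2]<95)&(u>235)&(u<275)&(v>160)&(v<195)&(P[...,1]<-40)
Q=P[m];print(len(Q),Q.mean(0),Q.min(0),Q.max(0),cv2.minAreaRect(Q[:,:2].astype(np.float32)))
E
```

```text
board px ((271.5, 202.99998474121094), (88.99998474121094, 35.99999237060547), 0.0) 
 [[ 462.2  107.6   12. ]
 [ 561.6  106.7   12. ]
 [ 556.4 -139.3   12. ]
 [ 457.3 -135.9   12. ]] sides 99.39071900763749 246.10249299475745 centre [509.3688696  -15.20915792  12.        ]
top cap ((511.36419677734375, 35.692466735839844), 28.112764358520508) [511.23400917  35.54040246 117.39986037]
 centroid px [251.11940299 199.44527363] [511.32732359  35.60421704 116.        ]
scene cap ((513.1934204101562, 38.829383850097656), 30.346092224121094) [514.31610901  39.17408284 117.15735467]
 centroid px [275.1969697  195.64015152] [513.87368639  38.5552592  116.        ]
79 [291 200] [310 203] ((506.56689453125, -89.90492248535156), (49.003238677978516, 7.757865905761719), 88.81201171875) [506.61008 -90.20188] [506.57413899 -90.16428581  78.45803489]
[[  33   32   32   28   38   36   34   36   38   38   38   38   38   38
    36   37   36   36   37 1074   37   36   34   38   34   14   11   15
    13   12   10    3]
 [  14   13   24   29   34   36   34   34   35   36   35   36   38   35
    36   37   3
[... 2115 characters left out ...]
   38   35   39   36   35   39   36   37
    36   34   35   37   34   39   38   34   38   34   11   12   14   11
    10   11   15    1]
 [  28   31   32   32   32   38   36   32   34   35   37   36   33   38
    36   35   35   34   36   34   37   36   37   37   10   14   11   10
    14   10   11    4]
 [  31   31   32   33   31   37   37   37   34   36   39   37   36   37
    36   36   37   36   34   34   36   36   33   34    9   13   10   13
    13   12   13   -3]]
78 [510.19071563 -84.07740069  73.39185416] [ 502.8321658  -115.20316909   57.09176248] [515.62969796 -63.07721675  87.27382013] ((508.9524841308594, -89.15973663330078), (52.5631217956543, 10.967361450195312), 86.98968505859375)
```

Both cameras agree with the board geometry to about 2–3 mm. The nut axis is near (507.5, -89.8), with the blade along about 88°, so tool yaw is about -2°. The cap centre is near (512, 37). Next I'll move over the nut.

```bash
cat >> h.py <<'E'
def q(deg):
    a=np.radians(deg)/2;return np.array([np.cos(a),np.sin(a),0,0])
def st(t=""):
    s=arm.sense();r=s["tool_rot"];y=np.degrees(2*np.arctan2(r[1],r[0]))
    print(t,"t%.2f"%s["clock"],s["eef_pos"].round(1),"yaw%.1f"%((y+180)%360-180),"F",s["contact_force"].round(1),"M",s["ft_torque"].round(2),"w%.1f"%s["grip_width"],"q7 %.2f"%s["q"][6]);return s
E
python3 - <<'E'
from h import *
N=(507.5,-89.8)
for y in(-2,-42,-82):print(arm.ik([*N,47],q(y)))
for y in(-35,0,35):print(arm.ik([512,37,85],q(y)))
arm.reach([*N,150],q(-2));st("above")
arm.grip(40,40);st()
for n in("scene","top"):
    im,d=arm.get_image(n);cv2.imwrite(f"pics/{n}1.png",im)
arm.move_linear([*N,47],vel=120,threshold=8);st("down")
E
```

```text
[ 0.53336606  0.5235446  -0.55942698  2.04498867  0.43099969  0.68811872
 -0.33973127]
[ 0.45489234  0.501767   -0.45690746  2.04934255  0.35101514  0.6650657
 -0.96563077]
[ 0.37313034  0.48449698 -0.3520641   2.0539963   0.26993895  0.64635602
 -1.58974034]
[ 0.47246704  0.52438073 -0.80425886  2.01786291  0.51963378  0.81290286
 -1.24528158]
[ 0.50477539  0.54175707 -0.85081509  2.01629599  0.55399856  0.82845067
 -0.66505091]
[ 0.53960813  0.5629189  -0.90247664  2.01464555  0.59282668  0.84756828
 -0.08864864]
above t2.50 [507.5 -91.1 150. ] yaw-2.1 F [ 0.2 -0.6  0. ] M [ 0.01 -0.02  0.03] w85.5 q7 -0.22
 t3.01 [507.5 -89.8 150. ] yaw-2.0 F [-0.3 -0.5  0.1] M [ 0.03 -0.07 -0.01] w39.6 q7 -0.22
down t4.12 [508.1 -89.7  47.6] yaw-2.0 F [ 1.   0.7 -0.4] M [-0.03 -0.01  0.04] w39.4 q7 -0.34
```

Run:
```python
from h import *
arm.grip(5,60);s=st("grip")
qq=arm.sense()["q"]
for k in range(1,6):
    qq2=qq.copy();qq2[6]-=0.2*k
    arm.goto_joints(qq2);st(k)
```

```text
grip t4.49 [507.3 -89.9  48.1] yaw-2.0 F [-3.5  1.4  5.8] M [ 0.05  0.7  -0.04] w15.9 q7 -0.34
1 t4.80 [507.1 -89.9  48.3] yaw-13.3 F [ 0.  -0.  -0.5] M [0.13 0.24 0.05] w15.9 q7 -0.54
2 t5.11 [507.  -89.8  48.3] yaw-24.7 F [-1.3  1.1  2.6] M [0.16 0.47 0.13] w16.4 q7 -0.74
3 t5.42 [506.9 -89.7  48.2] yaw-36.1 F [-3.1  1.1  2.8] M [0.24 0.7  0.15] w15.9 q7 -0.94
4 t5.72 [506.8 -89.7  48.2] yaw-47.5 F [-4.4  1.7  4.8] M [0.36 1.04 0.18] w16.4 q7 -1.14
5 t6.03 [506.7 -89.6  48.2] yaw-59.0 F [-4.7  2.3  5.4] M [0.45 1.03 0.19] w16.2 q7 -1.34
```

Run:
```python
from h import *
for n,(a,b,c,e) in(("scene",(140,255,215,345)),("top",(170,235,215,330))):
    im,d=arm.get_image(n);cv2.imwrite(f"pics/{n}2.png",cv2.resize(im[a:b,c:e],None,fx=5,fy=5,interpolation=cv2.INTER_CUBIC))
```

```text
(no output)
```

View pics/scene2.png

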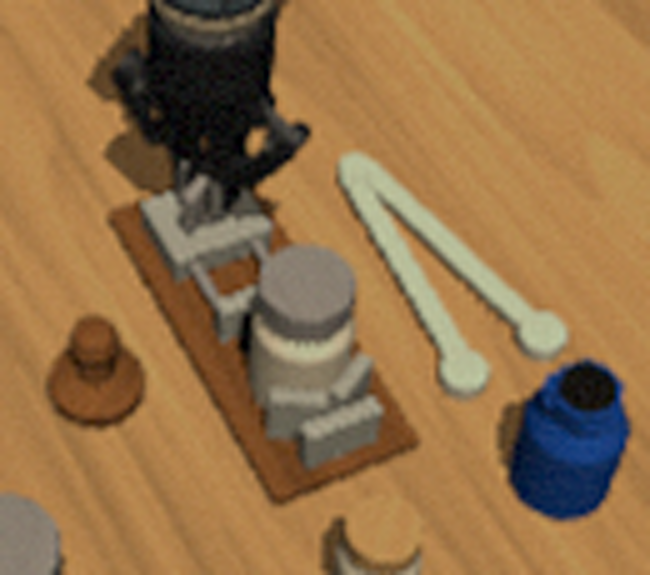

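View pics/top2.png

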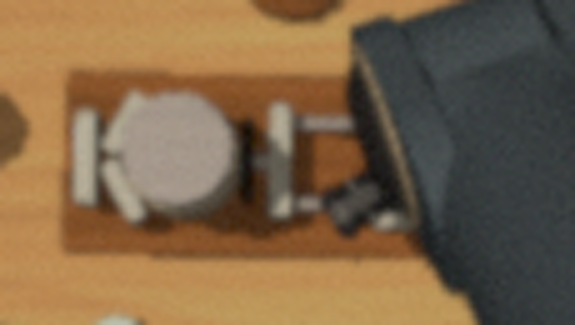

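The nut is following: the blade has turned and the pad has moved about 10 mm up to the jar. I'll continue in small steps and watch the moment.

Run:
```python
from h import *
qq=arm.sense()["q"]
for k in range(1,9):
    qq2=qq.copy();qq2[6]-=0.05*k
    arm.goto_joints(qq2);s=st(k)
    if abs(s["ft_torque"][2])>0.8: break
```

```text
1 t6.38 [506.7 -89.5  48.2] yaw-61.7 F [-4.1  0.3  4.4] M [0.33 0.77 0.25] w16.4 q7 -1.38
2 t6.63 [506.6 -89.5  48.2] yaw-64.6 F [-2.8  1.6  3.9] M [0.28 0.87 0.22] w15.8 q7 -1.43
3 t6.88 [506.6 -89.5  48.2] yaw-67.5 F [-3.6  1.   4.1] M [0.35 0.91 0.16] w16.0 q7 -1.49
4 t7.13 [506.6 -89.4  48.2] yaw-70.4 F [-4.5  2.1  5.4] M [0.43 0.93 0.19] w15.6 q7 -1.54
5 t7.38 [506.6 -89.4  48.2] yaw-73.2 F [-5.1  1.8  4.7] M [0.45 0.94 0.19] w16.1 q7 -1.59
6 t7.63 [506.6 -89.4  48.2] yaw-76.1 F [-5.   2.7  5.6] M [0.53 1.02 0.25] w16.0 q7 -1.64
7 t7.88 [506.6 -89.3  48.1] yaw-78.9 F [-3.5  2.4  5.5] M [0.53 0.9  0.28] w16.4 q7 -1.69
8 t8.13 [506.6 -89.3  48.2] yaw-81.8 F [-4.5  1.   5.6] M [0.51 0.96 0.33] w16.5 q7 -1.74
```

Run:
```python
from h import *
qq=arm.sense()["q"]
M0=None
for k in range(1,7):
    qq2=qq.copy();qq2[6]-=0.04*k
    arm.goto_joints(qq2);s=st(k)
    if abs(s["ft_torque"][2])>0.6: break
for n,(a,b,c,e) in(("scene",(140,255,215,345)),("top",(170,235,215,330))):
    im,d=arm.get_image(n);cv2.imwrite(f"pics/{n}3.png",cv2.resize(im[a:b,c:e],None,fx=5,fy=5,interpolation=cv2.INTER_CUBIC))
```

```text
1 t8.38 [506.6 -89.2  48.2] yaw-84.0 F [-4.1  1.7  4.5] M [0.4  0.96 0.35] w15.9 q7 -1.77
2 t8.63 [506.6 -89.2  48.2] yaw-86.3 F [-4.2  1.6  5.2] M [0.39 0.89 0.52] w16.0 q7 -1.81
3 t8.88 [506.6 -89.2  48.2] yaw-88.5 F [-4.8  1.8  4.3] M [0.39 0.97 0.67] w16.2 q7 -1.85
```

View pics/scene3.png

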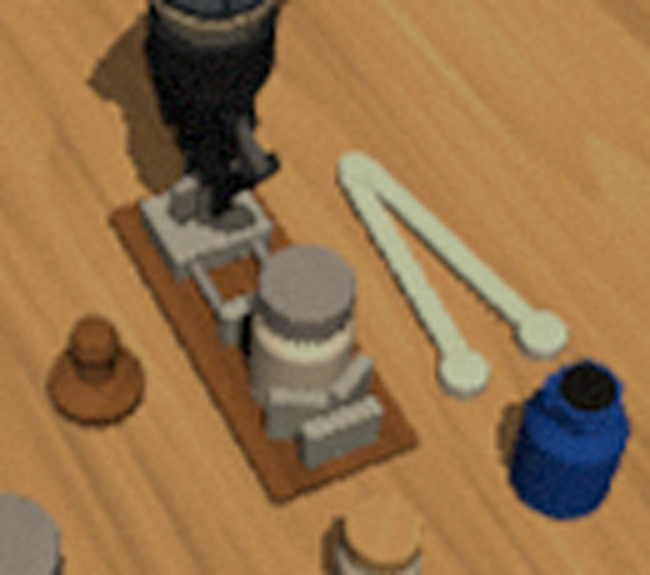

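View pics/top3.png

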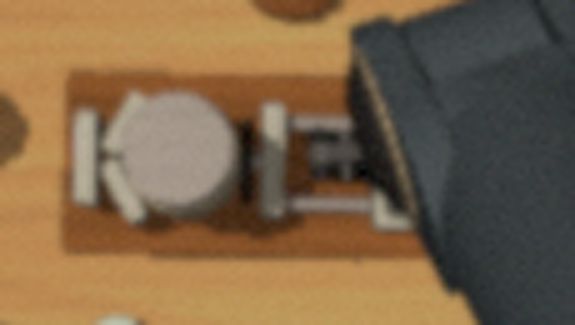

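The moment rises steeply, from 0.35 to 0.67 N m, so this is the end stop. The carriage has moved on about 11 crop px since the last picture. I'll release, lift and measure the clamped cap.

```bash
python3 - <<'E'
from h import *
s=arm.sense();
arm.grip(40);s=st("open")
arm.move_linear([507,-89.5,200],vel=200);st("up")
arm.reach([590,-260,230],q(-35));st("aside")
for n in("scene","top"):
    im,d=arm.get_image(n);cv2.imwrite(f"pics/{n}4.png",im);np.save(f"{n}_d4.npy",d)
E
python3 - <<'E'
from h import *
v,u=np.mgrid[:384,:512]
for n,roi in(("top",(170,235,215,330)),("scene",(150,250,225,340))):
    im=cv2.imread(f"pics/{n}4.png");a,b,c,e=roi
    cv2.imwrite(f"pics/z4{n}.png",cv2.resize(im[a:b,c:e],None,fx=6,fy=6,interpolation=cv2.INTER_CUBIC))
    for f in("","4"):
        d=np.load(f"{n}_d{f}.npy");P=pts(n,d)
        R=np.zeros(d.shape,bool);R[a:b,c:e]=1
        m=((P[...,2]>108)&(P[...,2]<127)&R&(P[...,1]>0)).astype(np.uint8)
        cc=max(cv2.findContours(m,0,1)[0],key=cv2.contourArea)
        W=np.array([onz(n,x,y,116)[:2] for x,y in cc[:,0]],np.float32)
        uv=np.argwhere(m)[:,::-1].mean(0)
        print(n,f,cv2.minEnclosingCircle(W),onz(n,*uv,116),P[m>0][:,2].mean())
    m=(P[...,2]>68)&(P[...,2]<83)&R&(P[...,1]<-50)
    W=P[m][:,:2].astype(np.float32);print("blade",cv2.minAreaRect(W))
E
```

```text
open t9.34 [507.2 -89.7  48.1] yaw-88.7 F [ 0.7 -1.4  0.8] M [-0.05 -0.01  0.01] w40.0 q7 -1.86
up t10.25 [506.1 -89.6 199. ] yaw-88.7 F [0.2 0.1 0.2] M [-0.01  0.01 -0.  ] w40.1 q7 -1.68
aside t11.27 [ 589.6 -258.6  228.9] yaw-35.0 F [ 0.6  0.3 -0.6] M [0.03 0.05 0.  ] w39.7 q7 -0.59
top  ((511.3621520996094, 35.69301986694336), 28.11420249938965) [511.26899533  35.6429008  116.        ] 117.37655163187878
top 4 ((511.3197021484375, 38.4327278137207), 28.067832946777344) [511.23176596  38.47741668 116.        ] 117.36802477910959
blade ((506.88873291015625, -90.85711669921875), (50.46424865722656, 10.266584396362305), 7.4267988204956055)
scene  ((513.3590698242188, 39.1468620300293), 30.67666244506836) [514.08239909  39.14311056 116.        ] 116.97731727312211
scene 4 ((513.204345703125, 41.7996826171875), 30.925575256347656) [513.81702972  41.94941614 116.        ] 117.14190107172084
blade ((508.0736083984375, -89.48606872558594), (52.46262741088867, 12.61552906036377), 8.489872932434082)
```

View pics/z4top.png

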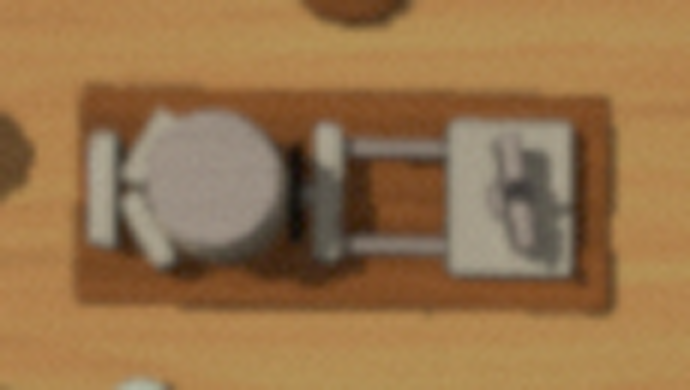

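View pics/z4scene.png

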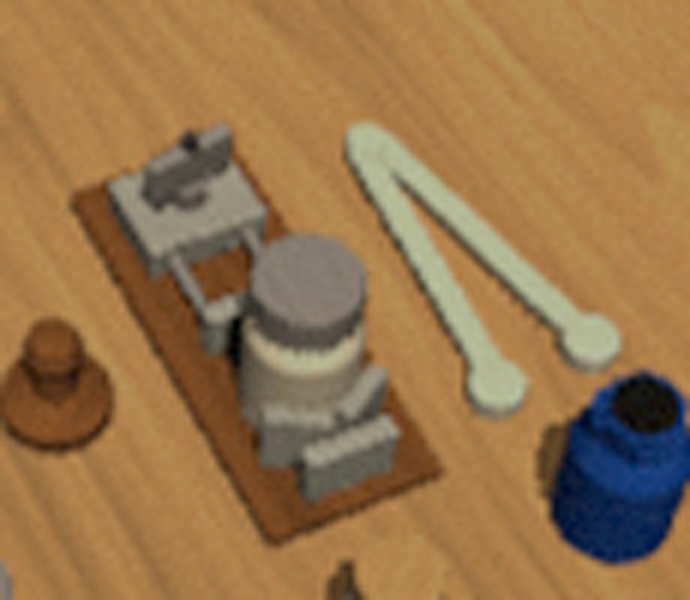

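The nut blade turned about 80° (about 1.4 rad), the carriage moved about 12–13 mm and the jar seated 2.8 mm into the V. The compliant grip put the nut axis at (506.8, -89.3), so the clamp origin should be at (511.3, 40.6). The bias-corrected cameras give (511.5, 39.3) and (511, 41.7), which agree. I'll use (511.4, 40.2).

Run:
```python
from h import *
C=(511.4,40.2)
arm.reach([*C,200],q(-10))
arm.grip(78,70);st("above")
hit=arm.move_linear([*C,86],vel=110,threshold=8);st(f"down {hit}")
if not hit:
    arm.grip(40,70);st("grip");arm.dwell(0.2);st()
    for n,(a,b,c,e) in(("scene",(130,255,215,345)),("top",(170,235,215,330))):
        im,d=arm.get_image(n);cv2.imwrite(f"pics/{n}5.png",cv2.resize(im[a:b,c:e],None,fx=5,fy=4.5,interpolation=cv2.INTER_CUBIC))
```

```text
above t13.02 [511.5  40.  200. ] yaw-10.0 F [0.2 1.  0.1] M [-0.01 -0.06  0.01] w78.1 q7 -0.71
down False t14.20 [512.   40.4  86.7] yaw-10.0 F [-0.5 -0.3 -0.1] M [ 0.03 -0.03  0.  ] w77.9 q7 -0.86
grip t14.53 [512.1  40.4  87. ] yaw-10.0 F [-0.7 -1.4  5.9] M [-0.07  0.16  0.01] w54.7 q7 -0.86
 t14.73 [512.1  40.4  86.9] yaw-10.0 F [-0.7 -1.5  5.9] M [-0.13  0.22  0.02] w54.6 q7 -0.86
```

View pics/scene5.png

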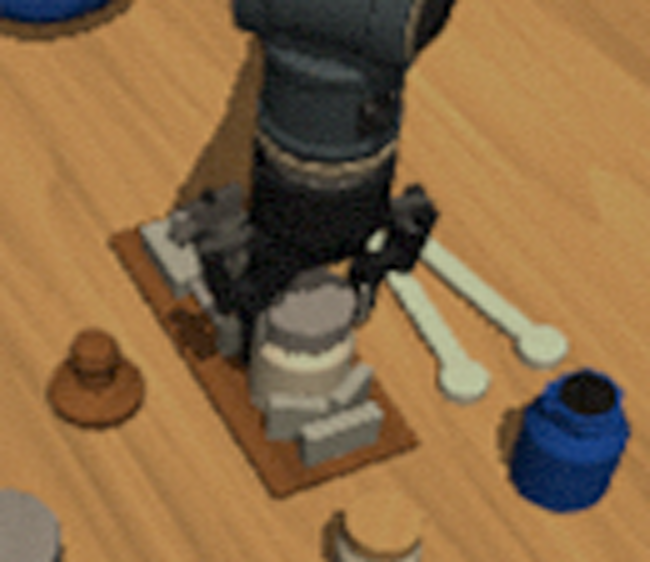

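The cap is held at 54.7 mm width with lateral forces under 2 N, so it is well centred. Next I'll unscrew it in 10° steps, with z following the thread.

Run:
```python
from h import *
for k in range(1,8):
    arm.reach([511.7,40.3,86.4+0.45*k],q(-10+10*k));s=st(k)
    if np.linalg.norm(s["contact_force"])>45: print("stop");break
for n,(a,b,c,e) in(("scene",(130,255,215,345)),):
    im,d=arm.get_image(n);cv2.imwrite(f"pics/{n}6.png",cv2.resize(im[a:b,c:e],None,fx=5,fy=4.5,interpolation=cv2.INTER_CUBIC))
```

```text
1 t15.10 [512.2  40.4  87.4] yaw-0.2 F [-0.8 -1.   5.6] M [-0.08  0.12  0.1 ] w54.9 q7 -0.71
2 t15.37 [512.3  40.4  87.9] yaw9.8 F [-0.3 -0.3  4.2] M [-0.05  0.04  0.17] w54.5 q7 -0.57
3 t15.63 [512.3  40.5  88.3] yaw19.8 F [-0.7  0.2  3.9] M [-0.09 -0.02  0.21] w54.3 q7 -0.42
4 t15.90 [512.3  40.3  88.7] yaw29.8 F [-0.5 -1.   5.4] M [-0.1   0.02  0.14] w54.5 q7 -0.27
5 t16.17 [512.7  40.4  89.9] yaw39.8 F [-1.3 -2.4 10.7] M [-0.23  0.31  0.08] w54.3 q7 -0.13
6 t16.43 [512.8  40.6  90.3] yaw49.8 F [-1.  -1.4 10.4] M [-0.25  0.25  0.11] w54.9 q7 0.02
7 t16.70 [512.5  40.6  90.4] yaw59.8 F [-0.3 -1.2  8. ] M [-0.1   0.11  0.07] w54.7 q7 0.17
```

View pics/scene6.png

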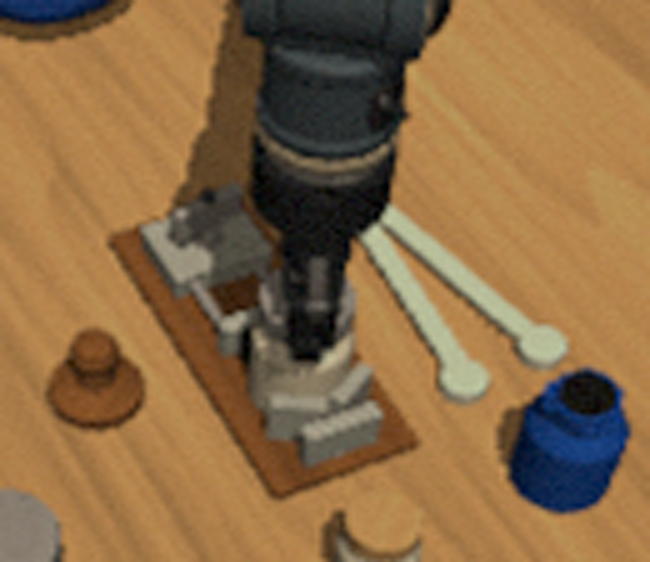

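At step 5 (about 45° turned) the vertical push jumped from 5 to 11 N, TCP z popped up about 0.8 mm and the moment fell: the thread has let go. Lifting straight up now.

Run:
```python
from h import *
h=arm.move_linear([512,40.4,95],vel=30,threshold=15);st(h)
if not h:
    h=arm.move_linear([512,40.4,122],vel=40,threshold=15);st(h)
    arm.dwell(0.3);st()
for n,(a,b,c,e) in(("scene",(130,255,215,345)),("top",(150,250,200,330))):
    im,d=arm.get_image(n);cv2.imwrite(f"pics/{n}7.png",cv2.resize(im[a:b,c:e],None,fx=5,fy=4.5,interpolation=cv2.INTER_CUBIC));np.save(f"{n}_d7.npy",d)
```

```text
False t17.08 [511.8  40.2  94.8] yaw59.9 F [ 0.6 -0.5 -0.4] M [-0.01 -0.    0.05] w54.6 q7 0.18
False t17.91 [511.9  40.3 121.9] yaw60.0 F [-0.3 -0.5 -0.5] M [ 0.01  0.03 -0.01] w54.6 q7 0.22
 t18.21 [511.9  40.4 121.8] yaw60.0 F [-0.1 -0.2  0.3] M [-0.01 -0.01 -0.01] w54.1 q7 0.22
```

View pics/scene7.png

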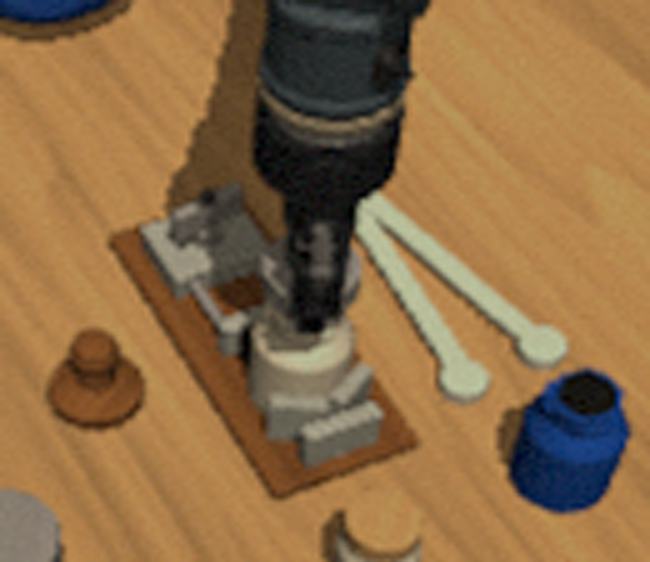

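View pics/top7.png

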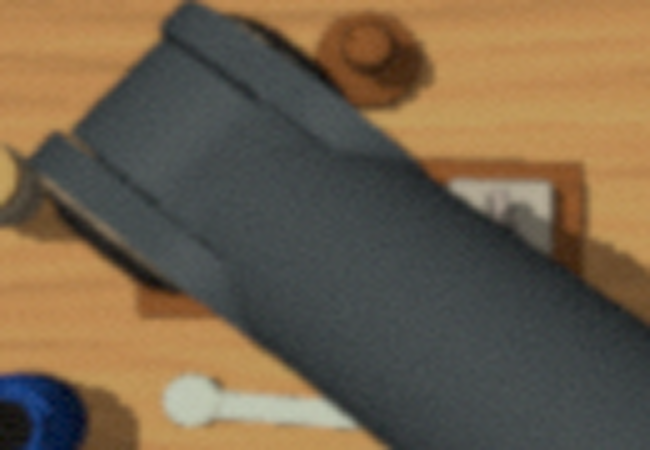

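The cap, gripped, is visible either side of the finger above the white jar, which is still seated in the V. Next, a depth check of cap height and jar position.

Run:
```python
from h import *
P=pts("scene",np.load("scene_d7.npy"));P4=pts("scene",np.load("scene_d4.npy"))
for r in range(184,222,2): print(r,[tuple(P[r,c].round().astype(int)) for c in(269,272,284,286)])
# jar wall/V zone comparison with clamped picture
R=(slice(206,216),slice(264,285));d=np.linalg.norm(P[R]-P4[R],axis=-1);print("median change low jar wall mm",np.median(d))
```

```text
184 [(np.int64(525), np.int64(18), np.int64(153)), (np.int64(539), np.int64(55), np.int64(202)), (np.int64(514), np.int64(73), np.int64(208)), (np.int64(409), np.int64(-57), np.int64(4))]
186 [(np.int64(528), np.int64(24), np.int64(152)), (np.int64(541), np.int64(59), np.int64(199)), (np.int64(514), np.int64(75), np.int64(200)), (np.int64(484), np.int64(45), np.int64(150))]
188 [(np.int64(532), np.int64(31), np.int64(153)), (np.int64(543), np.int64(63), np.int64(196)), (np.int64(495), np.int64(50), np.int64(154)), (np.int64(489), np.int64(52), np.int64(151))]
190 [(np.int64(535), np.int64(36), np.int64(153)), (np.int64(527), np.int64(40), np.int64(152)), (np.int64(497), np.int64(54), np.int64(150)), (np.int64(493), np.int64(58), np.int64(152))]
192 [(np.int64(539), np.int64(43), np.int64(153)), (np.int64(532), np.int64(48), np.int64(155)), (np.int64(502), np.int64(62), np.int64(154)), (np.int64(494), np.int64(61), np.int64(147))]
194 [(np.int64(540), np.int64(46), np.int64(148)), (np.int64(533), np.int64(51), np.int64(150)), (np.int64(504), np.int64(67), np.int64(150)), (np.int64(429
[... 1792 characters left out ...]
(65)), (np.int64(497), np.int64(70), np.int64(52)), (np.int64(492), np.int64(73), np.int64(52))]
216 [(np.int64(540), np.int64(55), np.int64(50)), (np.int64(533), np.int64(61), np.int64(54)), (np.int64(500), np.int64(76), np.int64(50)), (np.int64(493), np.int64(75), np.int64(45))]
218 [(np.int64(544), np.int64(61), np.int64(51)), (np.int64(538), np.int64(68), np.int64(55)), (np.int64(505), np.int64(82), np.int64(52)), (np.int64(492), np.int64(75), np.int64(34))]
220 [(np.int64(547), np.int64(66), np.int64(49)), (np.int64(539), np.int64(70), np.int64(49)), (np.int64(502), np.int64(80), np.int64(35)), (np.int64(501), np.int64(89), np.int64(48))]
median change low jar wall mm 2.0954819808089384
```

The cap top reads about 152 mm evenly across, so it is level. Its rim is at about 132 and the mouth at 110.5, which leaves about 21 mm of clearance. The jar has not moved beyond depth noise.

Run:
```python
from h import *
st("final");arm.job_done()
```

```text
final t18.31 [511.9  40.4 121.9] yaw60.0 F [ 0.8 -0.2 -0.2] M [-0.02  0.03 -0.02] w54.6 q7 0.22
the job is handed in; nothing more can be done
```

I clamped the jar, unscrewed and lifted the cap, and handed the job in at 18.3 s with the cap still in the gripper. No verdict was reported.

- **Clamping:** I turned the wing nut about 80° clockwise until the moment climbed steeply to 0.67 N m, which I took as the end stop. The jar moved 2.8 mm into the V. I did not measure the pad force directly; I inferred it from the nut and carriage travel.
- **Unscrewing:** I turned the cap 70° anticlockwise. The thread let go at about 45–50° of turn, shown by a jump in upward force and a drop in moment. I then lifted the cap straight up.
- **Last checks:**
  - The cap is held at 54.6 mm width and level, with its rim about 21 mm above the mouth. The force on the tool is close to zero, so the cap is clear of the jar.
  - The jar still sits in the V. Its wall reads 2 mm different from before, about the depth noise. A turn of the jar could not be seen directly, because its wall has no mark.
- **Disagreements:** The two cameras differed by 2–3 mm, and I settled that using where the gripper centred itself on the nut. The nut gripped at 16 mm rather than the 10 mm blade thickness, probably because the pads sat on its thicker hub, but it turned without slipping.

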